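Hang the green shredding drum on the drying rod and cap it

ROBOT

A 7-joint arm with a two-finger parallel gripper is mounted at the origin on the work surface. World frame = base frame: x ahead of the robot, y to its left, z up, the work surface at z = 0. Lengths are in m, angles in rad, forces in N, time in s.
With the tool pointing down it reaches from about 0.4 to 0.85 m from the base axis. Payload 4.5 kg.
Tool frame: the origin (TCP) lies midway between the tips of the shut fingers; the grasp point (between the pads) lies behind it (r.grip_point_offset is the z of the grasp point in the tool frame, in m); z points along the fingers, y is the line along which they close (so a half turn about z gives the same grasp; the last joint's range is limited). The gripper opens to 88 mm and grips with 3 to 60 N. Pads are 18 mm wide; open, the fingers measure 123 mm over their backs; the gripper's body (75 mm by 187 mm) begins 45 mm behind the grasp point.
Start: joints at [-1.193, 0.689, -0.195, 1.565, 0.157, 0.902, -0.215], TCP at [0.211, 0.588, 0.239] pointing down, gripper open.
Joint ranges: [-3.01, 3.01], [-0.46, 2.08], [-1.47, 1.51], [0.13, 2.56], [-1, 4.14], [0.04, 2.09], [-2.66, 2.66]. Speed limits (rad/s): [2.57, 2.57, 3.14, 3.14, 3.14, 3.14, 3.14].

INTERFACE

Orientations are given as a unit quaternion [x, y, z, w].
In Python, from plant import r, optics, workorder gives the robot as it stands.
- The arm moves only by the shell command python3 -m creep 'ROWS' [FORCE]. ROWS is JSON, a list of rows, each an object of numbers: "grip": the gripper command: -1 is shut, 1 is fully open, values between are in proportion; "tx", "ty", "tz": the shift along the tool's x, y, z in cm; "spin": the turn about the tool's z in degrees. In form: [{"grip": .., "tx": .., "ty": .., "tz": .., "spin": ..}, ...]. A call has 1 to 8 rows; each row shifts and turns the commanded pose from where the row before left it, along the tool's axes as they then stand; what a row does not reach is not made up. A row lasts 1/12 s, in which the tool goes at most 41.7 mm and 7.16 degrees, less where a joint would pass 70% of its speed; a pose out of reach is approached as far as the arm can. A call with a gripper value outside its range is refused whole. The fingers move at their own pace and stop on an object; FORCE is the grip in N (left out, the last holds). Time passes only in rows, so rows that do not move let the fingers close. It gives the time, the measured TCP pose, the force, the opening and the grip force at its end, in the units of the state.
- r.get_state(): the state, without advancing time (a new reading comes with each control period).
- optics.snapshot(name): name is "scene" or "side" or "wrist"; returns (picture, depth): 400x640x3 uint8, red, green, blue; 400x640 float32, m along the optical axis (not along the pixel's ray), 0 where there is no reading.
- optics.get_calibration(name): a dict with "fx", "fy", "cx", "cy" (pixels), "D" ([k1, k2, p1, p2, k3] as OpenCV has them; the pictures are not rectified), "extrinsics" (4x4, takes a point from world to camera coordinates). Camera axes: x right, y down, z forward; pixel columns grow to the right and rows downward; lengths in m; the calibration is good to about 2 mm. A picture is of the moment at which its call begins: read the wrist's pose just before it. get_calibration takes no time and is no camera call; for the wrist camera it gives the pose at the moment of the call.
- workorder.finish_job(): hands the job in; it is judged then, once.
The state is a dict: "clock": time; "q": joint angles; "qd": joint speeds; "joint_torque": joint torques, N m; "tool_pos": TCP position; "eef_rot": TCP orientation; "contact_force": force on the tool from outside, world axes, zero at the start; "moment": the same for the moment, N m; "opening": opening from 0.0 (shut) to 1.0 (fully open); "finger_force": force on a finger pad.
Only numpy, scipy, OpenCV 4.12 (cv2) and the standard library are available. Lean on these libraries where they do the work, as an engineer would, in place of code of your own. Each camera call takes 0.05 s, during which the arm holds its last target. There are 200 camera calls.

TASK

The washed shredding drums are stored on the drying stand's rod, where the blue-rimmed one already hangs. Slide the green-rimmed drum onto the rod next, outside the blue one, and only then push the red end cap well over the rod's tip, until the rod meets the cap's bottom, so that nothing can slide off. Leave all three hanging still on the rod.

Things in the scene. Friction and masses are not known exactly. Their poses are not given: they have to be found in the camera images.
- rod_tip (a point): Centre of the free end of the drying stand's fixed horizontal steel rod: 12 mm diameter, 200 mm long, axis 150 mm above the table. +y runs along the rod from the tip to the grey post (30 x 30 mm, 177 mm high) that holds its other end; z up. Base plate under the post: 150 x 130 x 12 mm. The stand's place and yaw vary.
- green_drum: Loose eight-sided steel drum with green plastic rims: a tube open at both ends, 50 mm long, 50 mm across flats outside, 40 mm inside, about 120 g. Hole along its y axis; origin at the tube's centre. It lies on a flat, hole level, so two flats 50 mm apart (21 mm high) stand upright. Orange- and yellow-rimmed drums of the same shape lie nearby: not wanted.
- cap: Loose red eight-sided plastic cap, 44 mm long, 44 mm across flats; hole along y, 34 mm across flats, 38 mm deep, mouth at +y, closed by a 6 mm bottom at -y. Origin on the axis at half length. Lies on a flat, hole level, mouth roughly to the robot's left. About 60 g. Home on the rod, its origin is 16 mm inside the tip; released, it hangs with its origin 11 mm below the rod's axis.
- blue_drum: Drum like the green one but with blue rims, already hanging loosely on the rod near the post, its centre about 165 mm from the rod's tip. Origin at the centre of the tube, y along its hole. A drum hanging on the rod has its centre 14 mm below the rod's axis.
Mind the look-alikes: they are no part of the job. There is more than one size of the cap; the job needs the middle-sized. What is shaped like the green_drum but turquoise is not meant.

How it is judged:
On the way, in this order (a step that is already met when the one before it is completed fails the run):
1. the green drum is threaded on the rod, its centre at least 45 mm past the tip (y of green_drum in the frame of rod_tip between 0.045 and 0.2 m and x of green_drum in the frame of rod_tip between -0.022 and 0.022 m and z of green_drum in the frame of rod_tip between -0.022 and 0.022 m), for 0.2 s.
2. the end cap is over the rod's tip, at least 26 mm of the rod inside it (y of cap in the frame of rod_tip between 0.004 and 0.03 m and x of cap in the frame of rod_tip between -0.02 and 0.02 m and z of cap in the frame of rod_tip between -0.02 and 0.02 m), for 0.2 s.
At the end, for the whole second after the job is handed in: All released, below 0.03 m/s, hanging on the rod. Distances of centres from the tip: green drum 45-150 mm, blue 95-200 mm. Cap over the tip, 26 mm or more of rod inside, axis within 0.4 rad of the rod's. Drum centres 4-24 mm below the rod's axis, cap's 2-20; green and cap within 20 mm sideways (y of green_drum in the frame of rod_tip between 0.045 and 0.15 m and x of green_drum in the frame of rod_tip between -0.022 and 0.022 m and z of green_drum in the frame of rod_tip between -0.024 and -0.004 m and y of cap in the frame of rod_tip between 0.004 and 0.03 m and x of cap in the frame of rod_tip between -0.02 and 0.02 m and z of cap in the frame of rod_tip between -0.02 and -0.002 m and angle between the y axis of cap and the y axis of rod_tip, either way round below 0.4 rad and y of blue_drum in the frame of rod_tip between 0.095 and 0.2 m and z of blue_drum in the frame of rod_tip between -0.024 and -0.004 m and linear speed of each of green_drum, cap, blue_drum below 0.03 m/s); the robot touches nothing.
It also fails if it takes over 64 s, if anything falls off the work surface, if the arm or the gripper's body presses on something with over 40 N, if the wrist force passes 120 N, or if a joint passes its speed limit or range.

## Working session

There is one attempt and no reset: what is moved stays moved. The work goes in short steps, Python scripts to look and compute and a shell command to move; the robot and the scene stay as the last step left them, time stands still between calls to the robot, and variables do not carry over. Pictures are saved under pics/ and viewed, at most 10 in all, crops included, and the job is handed in when it is done.

```bash
mkdir -p pics; ls; python3 - <<'E'
from plant import r, optics, workorder
import cv2, numpy as np
s=r.get_state(); print({k:np.round(v,3) for k,v in s.items()}, r.grip_point_offset)
for n in ("scene","side","wrist"):
    c=optics.get_calibration(n); p,d=optics.snapshot(n)
    np.savez(f"{n}0.npz",p=p,d=d,**{k:np.array(v) for k,v in c.items()})
    cv2.imwrite(f"pics/{n}0.png",p[:,:,::-1])
    print(n,c)
E
```

```text
pics
{'clock': np.float64(0.0), 'q': array([-1.193,  0.69 , -0.195,  1.566,  0.157,  0.902, -0.215]), 'qd': array([ 0.001,  0.001, -0.   , -0.   ,  0.001, -0.001, -0.   ]), 'joint_torque': array([ 1.0000e-03, -5.2757e+01, -1.2670e+00, -1.5343e+01, -5.3000e-02,
        6.0000e-03,  0.0000e+00]), 'tool_pos': array([0.21 , 0.588, 0.238]), 'eef_rot': array([ 0.171,  0.985, -0.001, -0.   ]), 'contact_force': array([-0.563,  0.245, -0.886]), 'moment': array([0.002, 0.009, 0.021]), 'finger_force': np.float64(0.0), 'opening': np.float64(1.002)} -0.0187
scene {'fx': 501.2153031833337, 'fy': 501.2153031833337, 'cx': 326.1394165481129, 'cy': 196.56584197942936, 'D': array([-0.09176861,  0.        ,  0.        ,  0.        ,  0.        ]), 'extrinsics': array([[ 0.00558676,  0.99994637,  0.00871992,  0.083463  ],
       [ 0.58475772,  0.00380689, -0.81119906, -0.23007015],
       [-0.81118875,  0.00963101, -0.5847051 ,  1.7484943 ],
       [ 0.        ,  0.        ,  0.        ,  1.        ]])}
side {'fx': 497.4989148362053, 'fy': 497.4989148362053, 'cx': 318.32895454559684, 'cy': 199.6634340796
[... 274 characters left out ...]
7265e-01,  5.07128027e-01, -7.58234890e-01,
         1.00657235e+00],
       [ 0.00000000e+00,  0.00000000e+00,  0.00000000e+00,
         1.00000000e+00]])}
wrist {'fx': 353.3483885428684, 'fy': 353.3483885428684, 'cx': 322.55095793716214, 'cy': 198.25093192081576, 'D': array([-0.02782097,  0.        ,  0.        ,  0.        ,  0.        ]), 'extrinsics': array([[ 3.36692933e-01,  9.41614501e-01,  7.74851390e-06,
        -6.26509930e-01],
       [ 8.96372109e-01, -3.20518139e-01,  3.06243636e-01,
        -4.18420854e-02],
       [ 2.88365932e-01, -1.03103122e-01, -9.51953169e-01,
         3.89880624e-01],
       [ 0.00000000e+00,  0.00000000e+00,  0.00000000e+00,
         1.00000000e+00]])}
```

View pics/scene0.png

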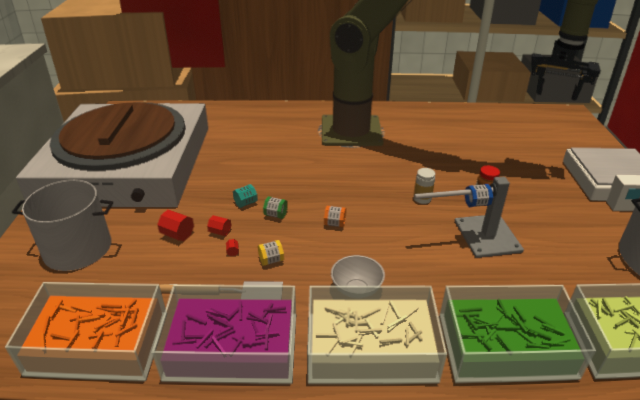

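View pics/side0.png

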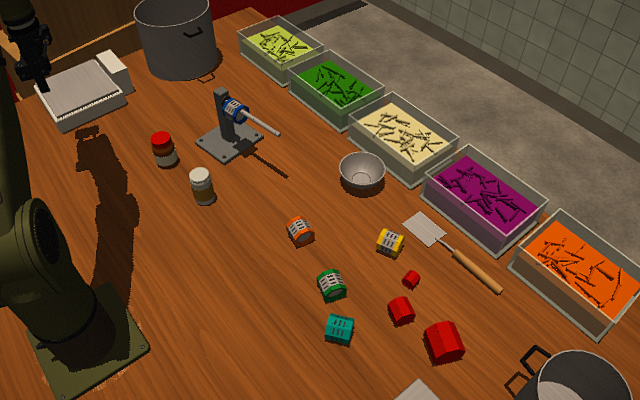

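Scene view: rod tip is near (417,197) and the post near (495,210). The green drum is at (275,208), turquoise at (245,195), the middle cap at (219,225), and a white-lidded jar stands near the tip. Side view: green at (332,285), middle cap at (401,310), tip at (279,134).

```bash
cat > h.py <<'E'
import numpy as np, cv2
def load(f): return dict(np.load(f))
def K(c): return np.array([[c['fx'],0,c['cx']],[0,c['fy'],c['cy']],[0,0,1.]],float)
def norm(c,uv): return cv2.undistortPoints(np.array(uv,float).reshape(-1,1,2),K(c),np.array(c['D'],float)).reshape(-1,2)
def ray(c,uv):
    E=c['extrinsics'];n=norm(c,uv);d=np.c_[n,np.ones(len(n))]@E[:3,:3]
    return -E[:3,:3].T@E[:3,3],d
def plane(c,uv,z):
    o,d=ray(c,uv);return o+d*((z-o[2])/d[:,2])[:,None]
def tri(c1,uv1,c2,uv2):
    X=cv2.triangulatePoints(c1['extrinsics'][:3],c2['extrinsics'][:3],norm(c1,uv1).T,norm(c2,uv2).T)
    return (X[:3]/X[3]).T
def cloud(c,m):
    v,u=np.nonzero(m&(c['d']>0));z=c['d'][v,u].astype(float)
    P=np.c_[norm(c,np.c_[u,v]),np.ones(len(u))]*z[:,None]
    E=c['extrinsics'];return (P-E[:3,3])@E[:3,:3]
def hue(c,lo,hi,s=110,v=40):
    h=cv2.cvtColor(c['p'],cv2.COLOR_RGB2HSV)
    return cv2.inRange(h,(lo,s,v),(hi,255,255))>0
def blobs(m,amin=40):
    n,l,st,ce=cv2.connectedComponentsWithStats(m.astype(np.uint8))
    return [(i,st[i],ce[i],l==i) for i in range(1,n) if st[i][4]>=amin]
E
python3 - <<'E'
from h import *
np.set_printoptions(precision=4,suppress=True)
S,D=load('scene0.npz'),load('side0.npz')
for nm,c in(('scene',S),('side',D)):
    for col,m in(('green',hue(c,50,78)),('turq',hue(c,80,97)),('red',hue(c,0,4,150)|hue(c,174,180,150)),('blue',hue(c,100,125))):
        for i,st,ce,l in blobs(m,60):
            P=cloud(c,l)
            if len(P) and st[4]<3000: 
                md=np.median(P,0)
                if .2<md[0]<.95 and -.6<md[1]<.5: print(nm,col,st,ce,md,P.min(0),P.max(0))
    # rod: depth points with z .13-.17 
    P=cloud(c,np.ones((400,640),bool)); 
    k=(P[:,2]>.135)&(P[:,2]<.165)&(P[:,0]>.3)&(P[:,0]<.75)&(abs(P[:,1]-.25)<.3)
    Q=P[k];print(nm,len(Q),Q.min(0),Q.max(0)) 
    v=P[(P[:,2]>.03)&(P[:,0]>.25)&(P[:,0]<.6)&(P[:,1]>.05)&(P[:,1]<.35)]
    for y in np.arange(.05,.35,.02):
        q=v[abs(v[:,1]-y)<.01]
        if len(q): print(y,len(q),q.min(0),q.max(0))
E
```

```text
scene turq [235 185  21  16 177] [245.548 192.452] [ 0.4405 -0.3059  0.0469] [ 0.4104 -0.3349  0.0346] [ 0.4635 -0.2806  0.0568]
scene red [480 165  20  15 221] [489.3575 171.9638] [0.3993 0.3658 0.0909] [0.3656 0.3426 0.0764] [0.4197 0.3949 0.0969]
scene red [158 210  35  30 726] [174.9077 224.5331] [ 0.5832 -0.4629  0.0509] [ 0.5415 -0.5096  0.0074] [ 0.6122 -0.4301  0.0684]
scene red [208 216  22  19 322] [218.7453 224.9286] [ 0.5645 -0.3588  0.0359] [ 0.5407 -0.3877  0.0022] [ 0.5848 -0.3365  0.0488]
scene red [226 239  12  16 153] [231.9673 246.9216] [ 0.6425 -0.316   0.0257] [ 0.6161 -0.3327  0.0053] [ 0.6502 -0.3033  0.0338]
scene blue [485 184   8  21  75] [489.5733 193.9733] [0.5929 0.3021 0.1524] [0.5562 0.2951 0.1264] [0.602  0.3125 0.1646]
scene blue [466 186  11  20 114] [471.7018 196.6842] [0.5925 0.2601 0.1458] [0.5611 0.2539 0.1141] [0.607  0.2675 0.1646]
scene 829 [0.5562 0.118  0.1352] [0.6085 0.3481 0.1649]
0.11000000000000001 2 [0.5962 0.1186 0.1517] [0.5969 0.1188 0.1542]
0.13 10 [0.5929 0.1202 0.144 ] [0.5995 0.1388 0.1594]
0.15000000000000002 23 [0.407  0.1422 
[... 1892 characters left out ...]
13 28 [0.5907 0.1204 0.1491] [0.5988 0.1386 0.1597]
0.15000000000000002 77 [0.3898 0.1416 0.0323] [0.5977 0.16   0.1588]
0.17000000000000004 403 [0.376 0.16  0.03 ] [0.5976 0.1798 0.1588]
0.19 178 [0.3765 0.18   0.033 ] [0.5916 0.1999 0.1583]
0.21000000000000002 64 [0.3857 0.2001 0.0895] [0.5904 0.2197 0.1584]
0.23000000000000004 29 [0.5727 0.221  0.1469] [0.5849 0.2397 0.1576]
0.25000000000000006 150 [0.5504 0.2404 0.1099] [0.5999 0.2599 0.1632]
0.27 164 [0.5488 0.2601 0.111 ] [0.5988 0.2796 0.1642]
0.29000000000000004 134 [0.5466 0.28   0.1127] [0.5947 0.2998 0.1651]
0.31000000000000005 322 [0.5489 0.3003 0.0303] [0.5918 0.32   0.1798]
0.33 334 [0.3731 0.32   0.0303] [0.5843 0.34   0.1812]
```

```bash
R='{"tx":-3.2,"ty":-2.2,"tz":-0.5}'
python3 -m creep '[{"grip":1,"tx":-3.2,"ty":-2.2,"tz":-0.5},{"grip":1,"tx":-3.2,"ty":-2.2,"tz":-0.5},{"grip":1,"tx":-3.2,"ty":-2.2,"tz":-0.5},{"grip":1,"tx":-3.2,"ty":-2.2,"tz":-0.5},{"grip":1,"tx":-3.2,"ty":-2.2,"tz":-0.5},{"grip":1,"tx":-3.2,"ty":-2.2,"tz":-0.5},{"grip":1,"tx":-3.2,"ty":-2.2,"tz":-0.5}]'
```

```text
$[0]: bad value
```

```bash
python3 -m creep '[{"grip":1,"tx":-3.2,"ty":-2.2,"tz":-0.5,"spin":0},{"grip":1,"tx":-3.2,"ty":-2.2,"tz":-0.5,"spin":0},{"grip":1,"tx":-3.2,"ty":-2.2,"tz":-0.5,"spin":0},{"grip":1,"tx":-3.2,"ty":-2.2,"tz":-0.5,"spin":0},{"grip":1,"tx":-3.2,"ty":-2.2,"tz":-0.5,"spin":0},{"grip":1,"tx":-3.2,"ty":-2.2,"tz":-0.5,"spin":0},{"grip":1,"tx":-3.2,"ty":-2.2,"tz":-0.5,"spin":0}]'
```

```text
clock: 0.73
tool_pos: [0.3703, 0.3661, 0.2738]
eef_rot: [0.171, 0.985, -0.0, -0.0]
contact_force: [1.5, -0.0, -0.3]
opening: 1.002
finger_force: 0.0
```

```bash
python3 -m creep '[{"grip":1,"tx":-3.2,"ty":-2.2,"tz":-0.5,"spin":0},{"grip":1,"tx":-3.2,"ty":-2.2,"tz":-0.5,"spin":0},{"grip":1,"tx":-3.2,"ty":-2.2,"tz":-0.5,"spin":0},{"grip":1,"tx":-3.2,"ty":-2.2,"tz":-0.5,"spin":0},{"grip":1,"tx":-3.2,"ty":-2.2,"tz":-0.5,"spin":0},{"grip":1,"tx":-3.2,"ty":-2.2,"tz":-0.5,"spin":0}]'
python3 -m creep '[{"grip":1,"tx":0,"ty":0,"tz":0,"spin":7},{"grip":1,"tx":0,"ty":0,"tz":0,"spin":7},{"grip":1,"tx":0,"ty":0,"tz":0,"spin":7},{"grip":1,"tx":0,"ty":0,"tz":0,"spin":7},{"grip":1,"tx":0,"ty":0,"tz":0,"spin":7},{"grip":1,"tx":0,"ty":0,"tz":0,"spin":7},{"grip":1,"tx":0,"ty":0,"tz":0,"spin":7},{"grip":1,"tx":0,"ty":0,"tz":0,"spin":7}]'
python3 -m creep '[{"grip":1,"tx":0,"ty":0,"tz":0,"spin":7},{"grip":1,"tx":0,"ty":0,"tz":0,"spin":7},{"grip":1,"tx":0,"ty":0,"tz":0,"spin":7},{"grip":1,"tx":0,"ty":0,"tz":0,"spin":7},{"grip":1,"tx":0,"ty":0,"tz":0,"spin":6},{"grip":1,"tx":0,"ty":0,"tz":0,"spin":0}]'
cat > snap.py <<'E'
import sys,numpy as np,cv2
from plant import r, optics
n=sys.argv[1];c=optics.get_calibration(n);s=r.get_state();p,d=optics.snapshot(n)
np.savez(sys.argv[2]+'.npz',p=p,d=d,tcp=s['tool_pos'],rot=s['eef_rot'],**{k:np.array(v) for k,v in c.items()})
cv2.imwrite('pics/'+sys.argv[2]+'.png',p[:,:,::-1])
print(np.round(s['q'],3),np.round(s['tool_pos'],4),np.round(s['eef_rot'],4),round(float(s['clock']),2))
E
python3 snap.py wrist rod1
```

```text
clock: 1.23
tool_pos: [0.5066, 0.1771, 0.3039]
eef_rot: [0.171, 0.985, -0.0, -0.0]
contact_force: [-0.0, 0.6, 0.6]
opening: 0.998
finger_force: 0.0
clock: 1.9
tool_pos: [0.5056, 0.179, 0.3035]
eef_rot: [0.616, 0.788, -0.0, -0.0]
contact_force: [0.5, -0.2, 0.2]
opening: 0.999
finger_force: 0.0
clock: 2.4
tool_pos: [0.5057, 0.1791, 0.3035]
eef_rot: [0.818, 0.575, -0.0, 0.0]
contact_force: [0.3, 0.2, 0.6]
opening: 1.002
finger_force: 0.0
[-0.561  0.498  0.214  1.76  -0.13   0.898 -0.637] [0.5057 0.1791 0.3035] [ 8.183e-01  5.748e-01 -3.000e-04  1.000e-04] 2.4
```

View pics/rod1.png

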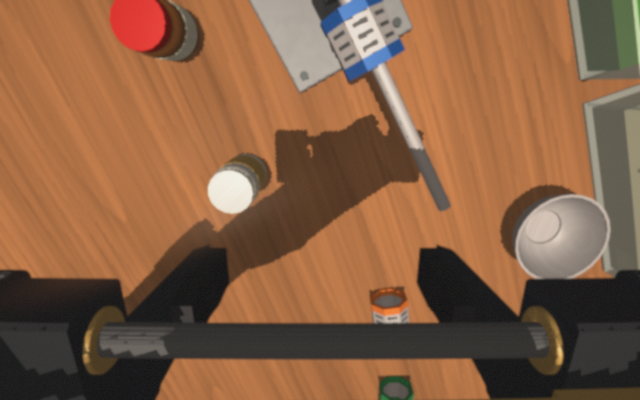

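The wrist view shows the rod from the blue drum (~(365,40)) to its tip at (445,205), the white jar at (232,190), and the orange and green drums further down at (390,305) and (395,388).

```bash
python3 - <<'E'
from h import *
np.set_printoptions(precision=4,suppress=True)
W=load('rod1.npz')
def rodmask(c):
    v,u=np.nonzero(c['d']>0);P=cloud(c,np.ones(c['d'].shape,bool))
    k=(P[:,2]>.13)&(P[:,2]<.17)&(abs(P[:,0]-.59)<.06)&(P[:,1]<.235)&(P[:,1]>.05)
    m=np.zeros(c['d'].shape,bool);m[v[k],u[k]]=1;return m
def ends(c):
    m=rodmask(c);v,u=np.nonzero(m);q=np.c_[u,v].astype(float)
    vx,vy,x0,y0=cv2.fitLine(q.astype(np.float32),cv2.DIST_L2,0,.01,.01).ravel()
    t=(q-[x0,y0])@[vx,vy];n=(q-[x0,y0])@[-vy,vx]
    e=[np.array([x0,y0])+s*np.array([vx,vy]) for s in(t.min()-.5,t.max()+.5,t.min()*.6,t.max()*.6)]
    print('width',np.ptp(n),len(q),[np.round(i,1) for i in e]);return e
for f in('rod1','scene0','side0'):
    c=load(f+'.npz');e=ends(c)
    print(plane(c,e,.15))
S=load('scene0.npz');D=load('side0.npz')
A=[min(ends(c),key=lambda p:plane(c,[p],.15)[0,1]) for c in(W,S,D)]
print('tri W-S',tri(W,[A[0]],S,[A[1]]),'W-side',tri(W,[A[0]],D,[A[2]]),'S-side',tri(S,[A[1]],D,[A[2]]))
E
```

```text
width 15.163543581962585 1922 [array([388.8,  88.2]), array([445.7, 210.2]), array([400.2, 112.5]), array([434.1, 185.2])]
[[0.5828 0.2355 0.15  ]
 [0.6012 0.1172 0.15  ]
 [0.5861 0.2139 0.15  ]
 [0.597  0.1436 0.15  ]]
width 5.084705255925655 245 [array([413.4, 196.2]), array([462.6, 191.9]), array([423.4, 195.3]), array([452.3, 192.8])]
[[0.5994 0.1172 0.15  ]
 [0.5808 0.2387 0.15  ]
 [0.5957 0.1416 0.15  ]
 [0.5847 0.213  0.15  ]]
width 5.190572261810303 195 [array([243.9, 113.3]), array([280.5, 135.1]), array([251.6, 117.9]), array([273.1, 130.6])]
[[0.5792 0.2414 0.15  ]
 [0.6025 0.1155 0.15  ]
 [0.5843 0.2138 0.15  ]
 [0.5979 0.1401 0.15  ]]
width 15.163543581962585 1922 [array([388.8,  88.2]), array([445.7, 210.2]), array([400.2, 112.5]), array([434.1, 185.2])]
width 5.084705255925655 245 [array([413.4, 196.2]), array([462.6, 191.9]), array([423.4, 195.3]), array([452.3, 192.8])]
width 5.190572261810303 195 [array([243.9, 113.3]), array([280.5, 135.1]), array([251.6, 117.9]), array([273.1, 130.6])]
tri W-S [[0.6009 0.1172 0.1508]] W-side [[0.6022 0.1164 0.149 ]] S-side [[0.602  0.1159 0.151 ]]
```

```bash
python3 -m creep '[{"grip":1,"tx":-4,"ty":1.15,"tz":0,"spin":0},{"grip":1,"tx":-4,"ty":1.15,"tz":0,"spin":0},{"grip":1,"tx":-4,"ty":1.15,"tz":0,"spin":0},{"grip":1,"tx":-4,"ty":1.15,"tz":0,"spin":0},{"grip":1,"tx":-4,"ty":1.15,"tz":0,"spin":0},{"grip":1,"tx":-4,"ty":1.15,"tz":0,"spin":0},{"grip":1,"tx":-4,"ty":1.15,"tz":0,"spin":0},{"grip":1,"tx":-4,"ty":1.15,"tz":0,"spin":0}]'
python3 -m creep '[{"grip":1,"tx":-4,"ty":1.15,"tz":0,"spin":0},{"grip":1,"tx":-4,"ty":1.15,"tz":0,"spin":0},{"grip":1,"tx":-4,"ty":1.15,"tz":0,"spin":0},{"grip":1,"tx":-4,"ty":1.15,"tz":0,"spin":0},{"grip":1,"tx":-4,"ty":1.15,"tz":0,"spin":0},{"grip":1,"tx":-4,"ty":1.15,"tz":0,"spin":0},{"grip":1,"tx":0,"ty":0,"tz":0,"spin":0},{"grip":1,"tx":0,"ty":0,"tz":0,"spin":0}]'
python3 snap.py wrist pick1
```

```text
clock: 3.12
tool_pos: [0.4841, -0.1552, 0.3038]
eef_rot: [0.817, 0.577, 0.0, -0.0]
contact_force: [1.4, -0.2, -0.4]
opening: 1.002
finger_force: 0.0
clock: 3.78
tool_pos: [0.467, -0.4055, 0.3031]
eef_rot: [0.818, 0.575, -0.001, 0.0]
contact_force: [0.2, 0.6, -0.4]
opening: 0.998
finger_force: 0.0
[ 0.525  0.619  0.208  1.516 -0.139  1.022  0.421] [ 0.467  -0.4055  0.3031] [ 8.184e-01  5.746e-01 -7.000e-04  0.000e+00] 3.78
```

View pics/pick1.png

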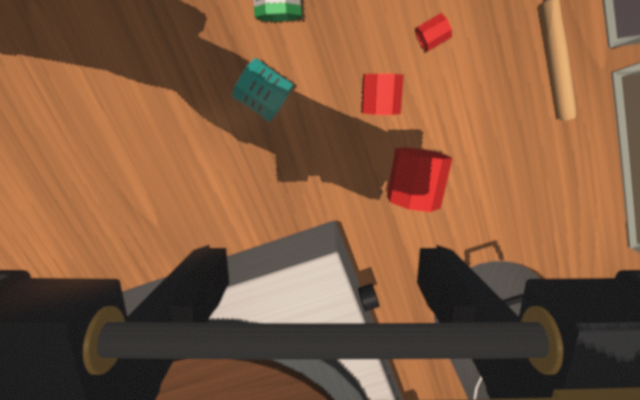

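Cap seen at (383,94), turquoise at (263,88), big cap at (420,180), and the green drum is cut off at the top (278,5). I'll back up a little along tool x.

```bash
python3 -m creep '[{"grip":1,"tx":3.5,"ty":0,"tz":0,"spin":0},{"grip":1,"tx":3.5,"ty":0,"tz":0,"spin":0},{"grip":1,"tx":3.5,"ty":0,"tz":0,"spin":0},{"grip":1,"tx":0,"ty":0,"tz":0,"spin":0},{"grip":1,"tx":0,"ty":0,"tz":0,"spin":0}]'
python3 snap.py wrist pick2
cat > meas.py <<'E'
from h import *
np.set_printoptions(precision=4,suppress=True)
for f in('pick1','pick2'):
    c=load(f+'.npz')
    for col,m in(('green',hue(c,50,78)),('red',hue(c,0,5,150)|hue(c,174,180,150))):
        if col=='green':m=cv2.morphologyEx(m.astype(np.uint8),cv2.MORPH_CLOSE,np.ones((15,15)))>0
        for i,st,ce,l in blobs(m,300):
            P=cloud(c,l);P=P[P[:,2]>0.002]
            if not len(P) or st[4]>8000: continue
            hi=np.percentile(P[:,2],97)
            T=P[P[:,2]>hi-.004]   # top flat
            rr=cv2.minAreaRect((T[:,:2]*1000).astype(np.float32))
            ra=cv2.minAreaRect((P[:,:2]*1000).astype(np.float32))
            print(f,col,st,ce,'hi',hi,'mean',T.mean(0),'\n  top',np.round(rr[0],1),np.round(rr[1],1),round(rr[2],1),'all',np.round(ra[0],1),np.round(ra[1],1),round(ra[2],1))
E
python3 meas.py
```

```text
clock: 4.25
tool_pos: [0.506, -0.2985, 0.3037]
eef_rot: [0.815, 0.58, 0.001, -0.001]
contact_force: [-1.4, -0.1, 0.1]
opening: 1.002
finger_force: 0.0
[ 0.334  0.572  0.209  1.611 -0.139  0.975  0.255] [ 0.506  -0.2985  0.3037] [ 0.8148  0.5798  0.001  -0.0011] 4.25
pick1 green [255   0  47  21 880] [278.025    9.3284] hi 0.05117286071746731 mean [ 0.4753 -0.2405  0.0496] 
  top [ 475.4 -240.6] [13.6 26.8] 70.1 all [ 475.8 -239.3] [16.7 48.4] 73.5
pick1 red [416  14  36  37 870] [433.5954  31.9023] hi 0.030787810607749596 mean [ 0.6301 -0.3176  0.0291] 
  top [ 630.4 -317. ] [30.4 21.6] 9.8 all [ 630.4 -316.9] [30.4 28.3] 9.7
pick1 red [ 362   74   41   41 1573] [381.89    93.6834] hi 0.04511840576620352 mean [ 0.5552 -0.3605  0.0436] 
  top [ 555.1 -360.8] [43.  26.8] 69.1 all [ 555.  -360.8] [43.  43.6] 69.6
pick1 red [ 388  148   64   64 3243] [418.1563 178.7882] hi 0.0639324390706795 mean [ 0.5667 -0.4685  0.0626] 
  top [ 566.5 -469.5] [62.2 34.7] 63.0 all [ 565.9 -469.1] [62.4 61.7] 63.1
pick2 red [408 122  33  31 666] [424.3889 136.8529] hi 0.030465238461473667 mean [ 0.6301 -0.3173  0.029 ] 
  top [ 630.3 -317. ] [29. 21.] 8.2 all [ 630.3 -317.5] [28.9 29.5] 9.7
pick2 red [ 358  170   38   43 1446] [376.2414 190.8887] hi 0.04500528198531921 mean [ 0.5548 -0.3609  0.0436] 
  top [ 554.6 -361.6] [44.6 26.6] 69.5 all [ 554.5 -361.5] [44.6 43.4] 69.6
pick2 red [ 381  234   55   65 2310] [403.319  264.8238] hi 0.06405953339278597 mean [ 0.5599 -0.4601  0.0785] 
  top [ 561.1 -403. ] [199.8  36.8] 88.3 all [ 572.9 -405.5] [198.8  76. ] 83.0
```

View pics/pick2.png

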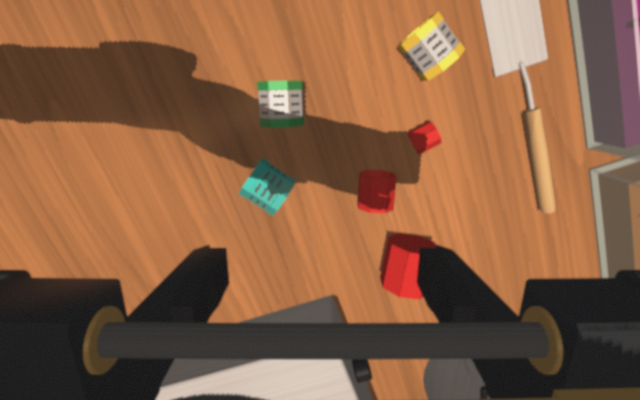

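The green drum is whole at (281,103), the middle cap at (376,190), turquoise at (266,187), and the small cap at (425,137).

```bash
python3 - <<'E'
from h import *
np.set_printoptions(precision=4,suppress=True)
for f in('pick2','scene0','side0'):
    c=load(f+'.npz');P=cloud(c,np.ones(c['d'].shape,bool))
    P=P[(np.hypot(P[:,0]-.478,P[:,1]+.224)<.05)&(P[:,2]>.012)&(P[:,2]<.07)]
    hi=np.percentile(P[:,2],97)
    for t in (.004,.03):
        T=P[P[:,2]>hi-t];rr=cv2.minAreaRect((T[:,:2]*1000).astype(np.float32));print(f,len(T),hi,T.mean(0),np.round(rr[0],1),np.round(rr[1],1),round(rr[2],1))
c=load('pick2.npz');m=hue(c,45,80,100);m[:, :230]=0;m[:,330:]=0;m[:60]=0;m[150:]=0
for i,st,ce,l in blobs(m,40): print(st,ce)
# rim corners -> rays to plane of top z=.05
v,u=np.nonzero(m);q=cv2.boxPoints(cv2.minAreaRect(np.c_[u,v].astype(np.float32)));print(q);X=plane(c,q,.035);print(X,X.mean(0))
# two views triangulation pick1/pick2 near rim & cap centroid
p1=load('pick1.npz')
print('cap tri',tri(p1,[[381.9,93.7]],c,[[376.2,190.9]]))
s=load('side0.npz'); ms=[b[2] for b in blobs(hue(s,50,78),60) if 280>b[2][1]-10>250 or 284<b[2][1]<292 if b[2][0]<345]
print(ms)
E
```

```text
pick2 1100 0.050922800957000414 [ 0.4809 -0.2222  0.0493] [ 480.7 -222.6] [49.2 28.7] 71.1
pick2 2054 0.050922800957000414 [ 0.4822 -0.2228  0.0453] [ 480.6 -222.8] [50.4 50.2] 71.8
scene0 103 0.05303790594881693 [ 0.4836 -0.2224  0.0513] [ 483.1 -222.7] [50.3 27.8] 75.4
scene0 330 0.05303790594881693 [ 0.4927 -0.2237  0.0419] [ 482.  -221.9] [52.1 53.1] 72.1
side0 189 0.05232187307462058 [ 0.4787 -0.2266  0.0503] [ 479.  -226.3] [50.8 25.6] 70.0
side0 534 0.05232187307462058 [ 0.4761 -0.2261  0.0442] [ 480.1 -225.6] [53.1 50.9] 72.3
[258  81  45   9 296] [279.4628  84.8818]
[261 119  42   8 275] [282.0545 122.7418]
[[258.  81.]
 [302.  81.]
 [302. 126.]
 [258. 126.]]
[[ 0.4659 -0.1923  0.035 ]
 [ 0.5124 -0.2086  0.035 ]
 [ 0.4954 -0.2553  0.035 ]
 [ 0.4472 -0.2385  0.035 ]] [ 0.4802 -0.2237  0.035 ]
cap tri [[ 0.5547 -0.3604  0.0295]]
[array([326.6591, 273.0568]), array([333.1909, 288.4909])]
```

Both items check out: heights are 50 and 44 mm, footprints are as specified. Green centre is (0.481,-0.223) with axis at 71.5°; cap is at (0.555,-0.361), 69.5°. Approaching the green drum.

```bash
python3 -m creep '[{"grip":1,"tx":1.6,"ty":-1.2,"tz":2,"spin":0},{"grip":1,"tx":1.6,"ty":-1.2,"tz":2,"spin":0},{"grip":1,"tx":1.6,"ty":-1.2,"tz":2,"spin":0},{"grip":1,"tx":1.5,"ty":-1.3,"tz":3,"spin":-1},{"grip":1,"tx":0,"ty":0,"tz":4,"spin":0},{"grip":1,"tx":0,"ty":0,"tz":4,"spin":0},{"grip":1,"tx":0,"ty":0,"tz":3,"spin":0},{"grip":1,"tx":0,"ty":0,"tz":0,"spin":0}]'
python3 -m creep '[{"grip":1,"tx":0,"ty":0,"tz":0,"spin":0},{"grip":1,"tx":0,"ty":0,"tz":0,"spin":0}]'
cat > st.py <<'E'
from plant import r;import numpy as np,sys
s=r.get_state();x,y,z,w=s['eef_rot'];from scipy.spatial.transform import Rotation as Ro
R=Ro.from_quat(s['eef_rot']).as_matrix();p=np.array(s['tool_pos'])
print(np.round(p,4),'yang',round(np.degrees(np.arctan2(R[1,1],R[0,1])),2),'q',np.round(s['q'],2),'F',np.round(s['contact_force'],1),'op',round(float(s['opening']),3),'ff',round(float(s['finger_force']),1),'t',round(float(s['clock']),2))
if len(sys.argv)>1:
    t=np.array([float(a) for a in sys.argv[1:4]]);print('need tool cm',np.round(R.T@(t-p)*100,2), 'spin', round(np.degrees(np.arctan2(R[1,1],R[0,1]))-float(sys.argv[4]),2))
E
python3 st.py .4806 -.2228 .009 -18.5
```

```text
clock: 4.97
tool_pos: [0.4756, -0.2268, 0.099]
eef_rot: [0.813, 0.583, -0.003, -0.004]
contact_force: [-0.9, 0.4, -1.0]
opening: 1.001
finger_force: 0.0
clock: 5.13
tool_pos: [0.4799, -0.229, 0.1052]
eef_rot: [0.813, 0.583, 0.0, 0.001]
contact_force: [0.0, 0.9, 0.4]
opening: 1.0
finger_force: 0.0
[ 0.4799 -0.229   0.1052] yang -18.74 q [ 0.29  0.78  0.11  1.97 -0.21  0.4   0.23] F [0.  0.9 0.4] op 1.0 ff 0.0 t 5.13
need tool cm [ 0.61 -0.16  9.62] spin -0.24
```

```bash
python3 -m creep '[{"grip":1,"tx":0.6,"ty":-0.15,"tz":2.5,"spin":0},{"grip":1,"tx":0,"ty":0,"tz":2.5,"spin":0},{"grip":1,"tx":0,"ty":0,"tz":2.5,"spin":0},{"grip":1,"tx":0,"ty":0,"tz":2,"spin":0},{"grip":1,"tx":0,"ty":0,"tz":0,"spin":0},{"grip":1,"tx":0,"ty":0,"tz":0,"spin":0},{"grip":1,"tx":0,"ty":0,"tz":0,"spin":0}]'
python3 st.py .4806 -.2228 .009 -18.5
```

```text
clock: 5.72
tool_pos: [0.4812, -0.2226, 0.0109]
eef_rot: [0.813, 0.583, 0.001, 0.002]
contact_force: [0.5, 0.2, 0.3]
opening: 1.003
finger_force: 0.0
[ 0.4812 -0.2226  0.0109] yang -18.71 q [ 0.31  0.95  0.06  1.99 -0.23  0.2   0.24] F [0.5 0.2 0.3] op 1.003 ff 0.0 t 5.72
need tool cm [-0.03 -0.05  0.19] spin -0.21
```

```bash
python3 -m creep '[{"grip":-1,"tx":0,"ty":0,"tz":0.2,"spin":0},{"grip":-1,"tx":0,"ty":0,"tz":0,"spin":0},{"grip":-1,"tx":0,"ty":0,"tz":0,"spin":0},{"grip":-1,"tx":0,"ty":0,"tz":0,"spin":0},{"grip":-1,"tx":0,"ty":0,"tz":0,"spin":0},{"grip":-1,"tx":0,"ty":0,"tz":0,"spin":0},{"grip":-1,"tx":0,"ty":0,"tz":0,"spin":0},{"grip":-1,"tx":0,"ty":0,"tz":0,"spin":0}]' 20
python3 -m creep '[{"grip":-1,"tx":0,"ty":0,"tz":-2,"spin":0},{"grip":-1,"tx":0,"ty":0,"tz":-3,"spin":0},{"grip":-1,"tx":0,"ty":0,"tz":-3,"spin":0},{"grip":-1,"tx":0,"ty":0,"tz":-3,"spin":0},{"grip":-1,"tx":0,"ty":0,"tz":-2.3,"spin":0},{"grip":-1,"tx":0,"ty":0,"tz":0,"spin":0}]'
python3 st.py
```

```text
clock: 6.38
tool_pos: [0.48, -0.2217, 0.0068]
eef_rot: [0.813, 0.583, 0.0, 0.0]
contact_force: [0.6, -0.1, 1.4]
opening: 0.567
finger_force: 20.0
clock: 6.88
tool_pos: [0.4817, -0.2227, 0.1435]
eef_rot: [0.813, 0.583, 0.002, 0.003]
contact_force: [1.2, -0.0, -2.3]
opening: 0.568
finger_force: 20.0
[ 0.4817 -0.2227  0.1435] yang -18.72 q [ 0.26  0.72  0.14  1.96 -0.2   0.48  0.22] F [ 1.2 -0.  -2.3] op 0.568 ff 20.0 t 6.88
```

```bash
python3 -m creep '[{"grip":-1,"tx":0,"ty":0,"tz":0,"spin":-6.8},{"grip":-1,"tx":0,"ty":0,"tz":0,"spin":-6.8},{"grip":-1,"tx":0,"ty":0,"tz":0,"spin":-6.8},{"grip":-1,"tx":0,"ty":0,"tz":0,"spin":-6.8}]'
python3 -m creep '[{"grip":-1,"tx":3.2,"ty":2.1,"tz":0,"spin":0},{"grip":-1,"tx":3.2,"ty":2.1,"tz":0,"spin":0},{"grip":-1,"tx":3.2,"ty":2.1,"tz":0,"spin":0},{"grip":-1,"tx":3.2,"ty":2.1,"tz":0,"spin":0},{"grip":-1,"tx":3.2,"ty":2.1,"tz":0,"spin":0},{"grip":-1,"tx":3.2,"ty":2.1,"tz":0,"spin":0},{"grip":-1,"tx":3.2,"ty":2.1,"tz":0,"spin":0},{"grip":-1,"tx":3,"ty":2.1,"tz":0,"spin":0}]'
python3 -m creep '[{"grip":-1,"tx":0,"ty":0,"tz":0.5,"spin":0},{"grip":-1,"tx":0,"ty":0,"tz":0,"spin":0},{"grip":-1,"tx":0,"ty":0,"tz":0,"spin":0}]'
python3 st.py .610 .057 .127 8.5
python3 snap.py wrist pre1;python3 snap.py scene pre1s
```

```text
clock: 7.22
tool_pos: [0.479, -0.2212, 0.1385]
eef_rot: [0.65, 0.76, -0.0, -0.001]
contact_force: [0.3, -0.6, -1.3]
opening: 0.561
finger_force: 20.0
clock: 7.88
tool_pos: [0.6077, 0.0569, 0.1381]
eef_rot: [0.652, 0.758, -0.001, -0.001]
contact_force: [-0.2, -0.0, -0.8]
opening: 0.563
finger_force: 20.0
clock: 8.13
tool_pos: [0.6069, 0.0538, 0.1331]
eef_rot: [0.653, 0.758, -0.002, -0.001]
contact_force: [0.2, -0.5, -1.3]
opening: 0.565
finger_force: 20.0
[0.6069 0.0538 0.1331] yang 8.52 q [-0.22  0.81  0.1   1.71 -0.13  0.63  0.1 ] F [ 0.2 -0.5 -1.3] op 0.565 ff 20.0 t 8.13
need tool cm [0.27 0.35 0.61] spin 0.02
[-0.222  0.808  0.104  1.711 -0.126  0.632  0.1  ] [0.6069 0.0538 0.1331] [ 0.6527  0.7577 -0.0015 -0.0009] 8.13
[-0.221  0.807  0.105  1.712 -0.126  0.632  0.1  ] [0.6071 0.0527 0.1336] [ 6.533e-01  7.571e-01 -1.500e-03 -5.000e-04] 8.18
```

View pics/pre1.png

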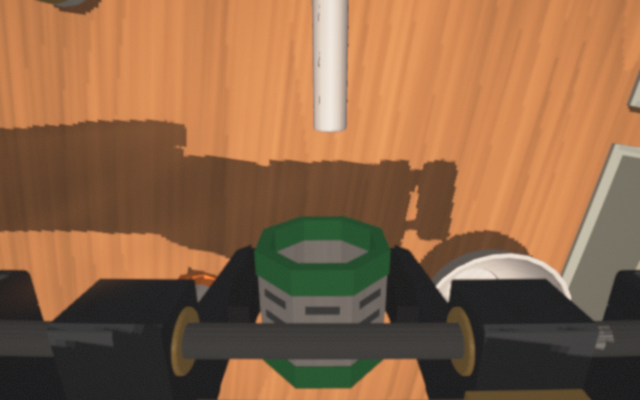

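The drum is held squarely, its hole facing the rod tip at (331,130), with the drum's centre at column 322. That is a 4 mm offset, matching the computed one. Threading it on.

```bash
python3 -m creep '[{"grip":-1,"tx":0,"ty":0.35,"tz":0.4,"spin":0},{"grip":-1,"tx":1.5,"ty":0,"tz":0,"spin":0},{"grip":-1,"tx":2,"ty":0,"tz":0,"spin":0},{"grip":-1,"tx":2,"ty":0,"tz":0,"spin":0},{"grip":-1,"tx":2,"ty":0,"tz":0,"spin":0},{"grip":-1,"tx":0,"ty":0,"tz":0,"spin":0}]'
python3 -m creep '[{"grip":-1,"tx":2,"ty":0,"tz":0,"spin":0},{"grip":-1,"tx":2,"ty":0,"tz":0,"spin":0},{"grip":-1,"tx":2,"ty":0,"tz":0,"spin":0},{"grip":-1,"tx":1.8,"ty":0,"tz":0,"spin":0},{"grip":-1,"tx":0,"ty":0,"tz":0.5,"spin":0},{"grip":-1,"tx":0,"ty":0,"tz":0.4,"spin":0},{"grip":-1,"tx":0,"ty":0,"tz":0,"spin":0}]'
python3 st.py .5877 .2055 .119 8.5
python3 snap.py wrist on1; python3 snap.py scene on1s
```

```text
clock: 8.73
tool_pos: [0.5998, 0.1344, 0.1304]
eef_rot: [0.651, 0.759, 0.001, -0.002]
contact_force: [0.4, 0.9, -0.9]
opening: 0.564
finger_force: 20.0
clock: 9.32
tool_pos: [0.5889, 0.2036, 0.1206]
eef_rot: [0.654, 0.757, -0.001, 0.0]
contact_force: [-0.4, -0.4, -1.2]
opening: 0.566
finger_force: 20.0
[0.5889 0.2036 0.1206] yang 8.38 q [-0.48  0.84  0.14  1.68 -0.17  0.64 -0.11] F [-0.4 -0.4 -1.2] op 0.566 ff 20.0 t 9.32
need tool cm [ 0.21 -0.1   0.16] spin -0.12
[-0.483  0.843  0.138  1.676 -0.171  0.636 -0.107] [0.5889 0.2036 0.1206] [ 6.535e-01  7.569e-01 -1.400e-03  2.000e-04] 9.32
[-0.483  0.842  0.138  1.676 -0.171  0.637 -0.107] [0.5892 0.2033 0.121 ] [ 6.538e-01  7.567e-01 -1.200e-03  3.000e-04] 9.37
```

View pics/on1.png

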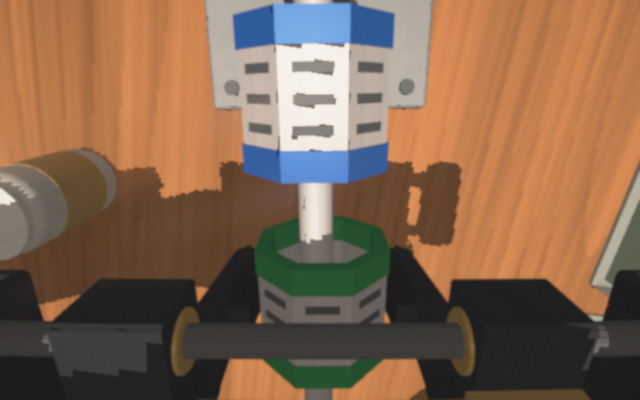

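The rod passes through the green drum and the blue drum hangs ahead of it. I'll release and rise.

```bash
python3 -m creep '[{"grip":-1,"tx":0,"ty":-0.1,"tz":0.2,"spin":0},{"grip":0.35,"tx":0,"ty":0,"tz":0,"spin":0},{"grip":0.5,"tx":0,"ty":0,"tz":0,"spin":0},{"grip":0.8,"tx":0,"ty":0,"tz":0,"spin":0},{"grip":1,"tx":0,"ty":0,"tz":0,"spin":0},{"grip":1,"tx":0,"ty":0,"tz":0,"spin":0},{"grip":1,"tx":0,"ty":0,"tz":0,"spin":0},{"grip":1,"tx":0,"ty":0,"tz":0,"spin":0}]'
python3 -m creep '[{"grip":1,"tx":0,"ty":0,"tz":-1.5,"spin":0},{"grip":1,"tx":0,"ty":0,"tz":-3,"spin":0},{"grip":1,"tx":0,"ty":0,"tz":-4,"spin":0},{"grip":1,"tx":0,"ty":0,"tz":-4,"spin":0},{"grip":1,"tx":0,"ty":0,"tz":-2,"spin":0},{"grip":1,"tx":0,"ty":0,"tz":0,"spin":0}]'
python3 st.py .5548 -.361 .16 -20.5; python3 snap.py scene rel1; python3 snap.py side rel1d
python3 - <<'E'
from h import *
c=load('rel1d.npz')
a=c['p'][60:180,180:320];b=load('rel1.npz')['p'][150:260,380:540]
i=np.vstack([cv2.resize(a,(560,300)),cv2.resize(b,(560,300))]);cv2.imwrite('pics/rel.png',i[:,:,::-1])
E
```

```text
clock: 10.08
tool_pos: [0.5882, 0.2061, 0.1198]
eef_rot: [0.653, 0.758, 0.0, 0.0]
contact_force: [-0.2, -0.3, -0.3]
opening: 0.998
finger_force: 0.0
clock: 10.58
tool_pos: [0.5913, 0.2068, 0.2704]
eef_rot: [0.653, 0.757, 0.005, 0.003]
contact_force: [0.2, 0.5, 0.1]
opening: 1.002
finger_force: 0.0
[0.5913 0.2068 0.2704] yang 8.49 q [-0.51  0.66  0.19  1.55 -0.14  0.94 -0.14] F [0.2 0.5 0.1] op 1.002 ff 0.0 t 10.58
need tool cm [-55.65 -12.11  10.79] spin 28.99
[-0.512  0.656  0.185  1.546 -0.139  0.941 -0.136] [0.5913 0.2068 0.2704] [0.6528 0.7575 0.0048 0.0026] 10.58
[-0.512  0.659  0.184  1.55  -0.14   0.94  -0.135] [0.5897 0.2065 0.2675] [0.6528 0.7576 0.0026 0.0014] 10.63
```

View pics/rel.png

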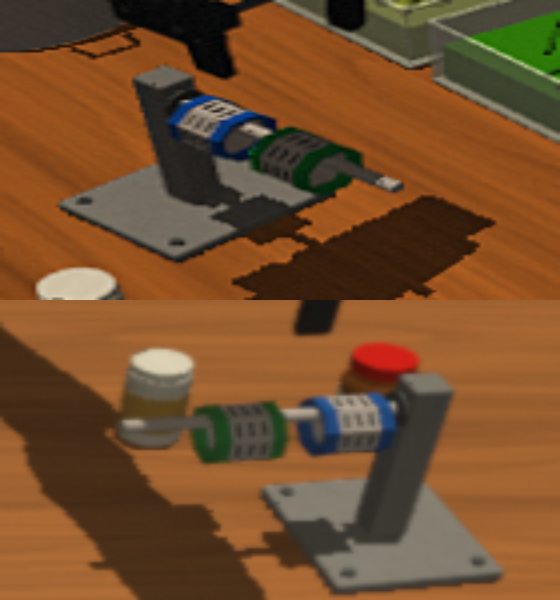

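Both crops show the green drum hanging outside the blue one with the rod tip free. Next, the cap.

```bash
python3 -m creep '[{"grip":1,"tx":-3.7,"ty":-0.8,"tz":0,"spin":0},{"grip":1,"tx":-3.7,"ty":-0.8,"tz":0,"spin":0},{"grip":1,"tx":-3.7,"ty":-0.8,"tz":0,"spin":0},{"grip":1,"tx":-3.7,"ty":-0.8,"tz":0,"spin":0},{"grip":1,"tx":-3.7,"ty":-0.8,"tz":0,"spin":0},{"grip":1,"tx":-3.7,"ty":-0.8,"tz":0,"spin":0},{"grip":1,"tx":-3.7,"ty":-0.8,"tz":0,"spin":0},{"grip":1,"tx":-3.7,"ty":-0.8,"tz":0,"spin":0}]'
python3 -m creep '[{"grip":1,"tx":-3.7,"ty":-0.8,"tz":0,"spin":0},{"grip":1,"tx":-3.7,"ty":-0.8,"tz":0,"spin":0},{"grip":1,"tx":-3.7,"ty":-0.8,"tz":0,"spin":0},{"grip":1,"tx":-3.7,"ty":-0.8,"tz":0,"spin":0},{"grip":1,"tx":-3.7,"ty":-0.8,"tz":0,"spin":0},{"grip":1,"tx":-3.7,"ty":-0.8,"tz":0,"spin":0},{"grip":1,"tx":-3.7,"ty":-0.9,"tz":0,"spin":0},{"grip":1,"tx":0,"ty":0,"tz":0,"spin":0}]'
python3 -m creep '[{"grip":1,"tx":0,"ty":0,"tz":2,"spin":7},{"grip":1,"tx":0,"ty":0,"tz":3,"spin":7},{"grip":1,"tx":0,"ty":0,"tz":3,"spin":7},{"grip":1,"tx":0,"ty":0,"tz":3,"spin":8},{"grip":1,"tx":0,"ty":0,"tz":0,"spin":0},{"grip":1,"tx":0,"ty":0,"tz":0,"spin":0},{"grip":1,"tx":0,"ty":0,"tz":0,"spin":0}]'
python3 st.py .5548 -.361 .008 -20.5; python3 snap.py wrist cap1
python3 - <<'E'
from h import *
np.set_printoptions(precision=4,suppress=True)
c=load('cap1.npz');P=cloud(c,np.ones(c['d'].shape,bool))
P=P[(np.hypot(P[:,0]-.5548,P[:,1]+.361)<.04)&(P[:,2]>.012)&(P[:,2]<.06)]
T=P[P[:,2]>.04];rr=cv2.minAreaRect((T[:,:2]*1000).astype(np.float32));print(len(T),T.mean(0),rr)
E
```

```text
clock: 11.35
tool_pos: [0.567, -0.0976, 0.2627]
eef_rot: [0.653, 0.758, -0.001, -0.002]
contact_force: [0.6, 0.0, -0.3]
opening: 0.995
finger_force: 0.0
clock: 12.02
tool_pos: [0.5455, -0.3709, 0.2623]
eef_rot: [0.657, 0.754, -0.004, -0.0]
contact_force: [-1.6, -1.2, -0.6]
opening: 0.999
finger_force: 0.0
clock: 12.6
tool_pos: [0.5509, -0.361, 0.1553]
eef_rot: [0.817, 0.577, -0.0, 0.0]
contact_force: [-0.2, 0.3, 1.4]
opening: 1.002
finger_force: 0.0
[ 0.5509 -0.361   0.1553] yang -19.48 q [ 0.39  0.84  0.23  1.54 -0.25  0.78  0.38] F [-0.2  0.3  1.4] op 1.002 ff 0.0 t 12.6
need tool cm [ 0.13  0.37 14.73] spin 1.02
[ 0.388  0.844  0.234  1.544 -0.248  0.782  0.384] [ 0.5509 -0.361   0.1553] [ 8.166e-01  5.773e-01 -0.000e+00  3.000e-04] 12.6
1878 [ 0.5551 -0.361   0.0434] ((554.8946533203125, -361.82794189453125), (44.61302947998047, 28.11569595336914), 69.65550231933594)
```

```bash
python3 -m creep '[{"grip":1,"tx":0.1,"ty":0.4,"tz":2,"spin":1},{"grip":1,"tx":0,"ty":0,"tz":3.5,"spin":0},{"grip":1,"tx":0,"ty":0,"tz":3.5,"spin":0},{"grip":1,"tx":0,"ty":0,"tz":3,"spin":0},{"grip":1,"tx":0,"ty":0,"tz":1.5,"spin":0},{"grip":1,"tx":0,"ty":0,"tz":0.7,"spin":0},{"grip":1,"tx":0,"ty":0,"tz":0,"spin":0},{"grip":1,"tx":0,"ty":0,"tz":0,"spin":0}]'
python3 st.py .5548 -.3613 .007 -20.5
```

```text
clock: 13.32
tool_pos: [0.5558, -0.3622, 0.0145]
eef_rot: [0.822, 0.569, 0.001, 0.001]
contact_force: [1.1, 0.4, 0.3]
opening: 0.999
finger_force: 0.0
[ 0.5558 -0.3622  0.0145] yang -20.65 q [ 0.42  1.04  0.18  1.58 -0.3   0.55  0.4 ] F [1.1 0.4 0.3] op 0.999 ff 0.0 t 13.32
need tool cm [ 0.04 -0.13  0.75] spin -0.15
```

```bash
python3 -m creep '[{"grip":1,"tx":0,"ty":-0.1,"tz":0.7,"spin":0},{"grip":1,"tx":0,"ty":0,"tz":0,"spin":0},{"grip":-1,"tx":0,"ty":0,"tz":0,"spin":0},{"grip":-1,"tx":0,"ty":0,"tz":0,"spin":0},{"grip":-1,"tx":0,"ty":0,"tz":0,"spin":0},{"grip":-1,"tx":0,"ty":0,"tz":0,"spin":0},{"grip":-1,"tx":0,"ty":0,"tz":0,"spin":0},{"grip":-1,"tx":0,"ty":0,"tz":0,"spin":0}]' 20
python3 -m creep '[{"grip":-1,"tx":0,"ty":0,"tz":0,"spin":0},{"grip":-1,"tx":0,"ty":0,"tz":0,"spin":0},{"grip":-1,"tx":0,"ty":0,"tz":0,"spin":0}]'
python3 st.py
```

```text
clock: 13.98
tool_pos: [0.5538, -0.3608, 0.0058]
eef_rot: [0.822, 0.569, 0.0, 0.0]
contact_force: [-0.0, -0.1, 0.2]
opening: 0.571
finger_force: 0.0
clock: 14.23
tool_pos: [0.5539, -0.3608, 0.0057]
eef_rot: [0.822, 0.569, 0.0, 0.0]
contact_force: [-0.4, 0.3, 0.3]
opening: 0.499
finger_force: 20.0
[ 0.5539 -0.3608  0.0057] yang -20.66 q [ 0.42  1.06  0.17  1.58 -0.3   0.53  0.4 ] F [-0.4  0.3  0.3] op 0.499 ff 20.0 t 14.23
```

```bash
python3 -m creep '[{"grip":-1,"tx":0,"ty":0,"tz":-2,"spin":0},{"grip":-1,"tx":0,"ty":0,"tz":-3.5,"spin":0},{"grip":-1,"tx":0,"ty":0,"tz":-3.5,"spin":0},{"grip":-1,"tx":0,"ty":0,"tz":-3.5,"spin":-7},{"grip":-1,"tx":0,"ty":0,"tz":-1,"spin":-7},{"grip":-1,"tx":0,"ty":0,"tz":0,"spin":-7},{"grip":-1,"tx":0,"ty":0,"tz":0,"spin":-7},{"grip":-1,"tx":0,"ty":0,"tz":0,"spin":-1.2}]'
python3 st.py .609 .062 .131 8.5
```

```text
clock: 14.9
tool_pos: [0.5534, -0.3609, 0.1411]
eef_rot: [0.651, 0.759, 0.0, 0.0]
contact_force: [0.2, 0.3, -0.5]
opening: 0.498
finger_force: 20.0
[ 0.5534 -0.3609  0.1411] yang 8.74 q [ 0.46  0.85  0.09  1.54 -0.1   0.75  0.75] F [ 0.2  0.3 -0.5] op 0.498 ff 20.0 t 14.9
need tool cm [40.95 11.92  1.02] spin 0.24
```

```bash
python3 -m creep '[{"grip":-1,"tx":3.7,"ty":1.1,"tz":0,"spin":0},{"grip":-1,"tx":3.7,"ty":1.1,"tz":0,"spin":0},{"grip":-1,"tx":3.7,"ty":1.1,"tz":0,"spin":0},{"grip":-1,"tx":3.7,"ty":1.1,"tz":0,"spin":0},{"grip":-1,"tx":3.7,"ty":1.1,"tz":0,"spin":0},{"grip":-1,"tx":3.7,"ty":1.1,"tz":0,"spin":0},{"grip":-1,"tx":3.7,"ty":1.1,"tz":0,"spin":0},{"grip":-1,"tx":3.7,"ty":1.1,"tz":0,"spin":0}]'
python3 -m creep '[{"grip":-1,"tx":3.7,"ty":1.1,"tz":0,"spin":0},{"grip":-1,"tx":3.7,"ty":1.1,"tz":0,"spin":0},{"grip":-1,"tx":3.7,"ty":0.9,"tz":0.5,"spin":0},{"grip":-1,"tx":0,"ty":0,"tz":0.5,"spin":0},{"grip":-1,"tx":0,"ty":0,"tz":0,"spin":0},{"grip":-1,"tx":0,"ty":0,"tz":0,"spin":0},{"grip":-1,"tx":0,"ty":0,"tz":0,"spin":0}]'
python3 st.py .609 .062 .131 8.5; python3 snap.py wrist pre2
```

```text
clock: 15.57
tool_pos: [0.5965, -0.0531, 0.1404]
eef_rot: [0.654, 0.757, -0.0, -0.0]
contact_force: [0.1, 0.6, -1.3]
opening: 0.494
finger_force: 20.0
clock: 16.15
tool_pos: [0.6109, 0.0572, 0.1307]
eef_rot: [0.654, 0.757, -0.001, 0.0]
contact_force: [0.8, -0.3, -1.7]
opening: 0.498
finger_force: 20.0
[0.6109 0.0572 0.1307] yang 8.34 q [-0.27  0.82  0.18  1.7  -0.21  0.64  0.17] F [ 0.8 -0.3 -1.7] op 0.498 ff 20.0 t 16.15
need tool cm [ 0.51 -0.11 -0.03] spin -0.16
[-0.267  0.821  0.176  1.705 -0.215  0.635  0.173] [0.6109 0.0572 0.1307] [ 6.538e-01  7.566e-01 -7.000e-04  4.000e-04] 16.15
```

View pics/pre2.png

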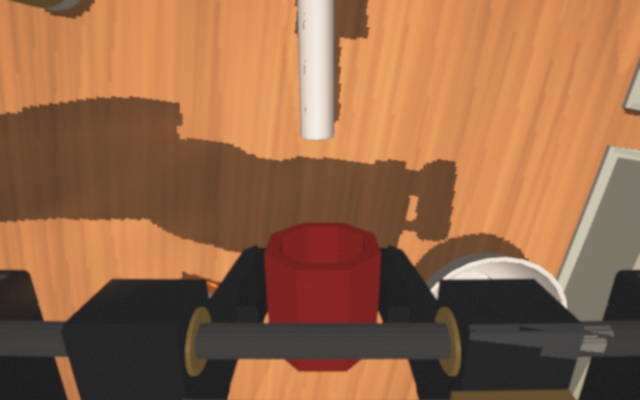

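The cap is held squarely with its mouth toward the rod tip at (317,137); the cap's centre is at column 322, so about 2 mm lateral correction. Inserting it gently.

```bash
python3 -m creep '[{"grip":-1,"tx":0.5,"ty":-0.2,"tz":0,"spin":0},{"grip":-1,"tx":1.5,"ty":0,"tz":0,"spin":0},{"grip":-1,"tx":1.5,"ty":0,"tz":0,"spin":0},{"grip":-1,"tx":1.5,"ty":0,"tz":0,"spin":0},{"grip":-1,"tx":1,"ty":0,"tz":0,"spin":0},{"grip":-1,"tx":0.5,"ty":0,"tz":0,"spin":0},{"grip":-1,"tx":0,"ty":0,"tz":0,"spin":0},{"grip":-1,"tx":0,"ty":0,"tz":0,"spin":0}]'
python3 st.py .5986 .1323 .128 8.5
```

```text
clock: 16.87
tool_pos: [0.5995, 0.1225, 0.1308]
eef_rot: [0.653, 0.758, -0.0, 0.0]
contact_force: [-0.5, -0.9, -1.1]
opening: 0.501
finger_force: 20.0
[0.5995 0.1225 0.1308] yang 8.5 q [-0.38  0.82  0.19  1.71 -0.23  0.63  0.09] F [-0.5 -0.9 -1.1] op 0.501 ff 20.0 t 16.87
need tool cm [0.98 0.06 0.28] spin -0.0
```

```bash
python3 -m creep '[{"grip":-1,"tx":0.4,"ty":0,"tz":0,"spin":0},{"grip":-1,"tx":0.3,"ty":0,"tz":0,"spin":0},{"grip":-1,"tx":0,"ty":0,"tz":0,"spin":0},{"grip":-1,"tx":0,"ty":0,"tz":0,"spin":0}]'
python3 -m creep '[{"grip":-1,"tx":0.2,"ty":0,"tz":0,"spin":0},{"grip":-1,"tx":0,"ty":0,"tz":0,"spin":0},{"grip":-1,"tx":0,"ty":0,"tz":0,"spin":0}]'
python3 st.py .5986 .1323 .128 8.5
```

```text
clock: 17.2
tool_pos: [0.5983, 0.1302, 0.1307]
eef_rot: [0.652, 0.758, -0.0, -0.0]
contact_force: [-0.5, -0.5, -0.7]
opening: 0.495
finger_force: 20.0
clock: 17.45
tool_pos: [0.598, 0.1323, 0.1307]
eef_rot: [0.652, 0.758, 0.0, -0.0]
contact_force: [0.6, 0.2, -0.3]
opening: 0.493
finger_force: 20.0
[0.598  0.1323 0.1307] yang 8.55 q [-0.4   0.82  0.19  1.71 -0.24  0.63  0.07] F [ 0.6  0.2 -0.3] op 0.493 ff 20.0 t 17.45
need tool cm [-0.01  0.06  0.27] spin 0.05
```

```bash
python3 -m creep '[{"grip":-1,"tx":0.1,"ty":0,"tz":0,"spin":0},{"grip":-1,"tx":0,"ty":0,"tz":0,"spin":0},{"grip":-1,"tx":0,"ty":0,"tz":0,"spin":0}]'
python3 -m creep '[{"grip":-1,"tx":0.1,"ty":0,"tz":0,"spin":0},{"grip":-1,"tx":0,"ty":0,"tz":0,"spin":0},{"grip":-1,"tx":0,"ty":0,"tz":0,"spin":0}]'
python3 -m creep '[{"grip":-1,"tx":0.1,"ty":0,"tz":0,"spin":0},{"grip":-1,"tx":0,"ty":0,"tz":0,"spin":0},{"grip":-1,"tx":0,"ty":0,"tz":0,"spin":0}]'
```

```text
clock: 17.7
tool_pos: [0.5979, 0.1333, 0.1307]
eef_rot: [0.652, 0.758, 0.0, -0.0]
contact_force: [-0.1, 0.2, -0.4]
opening: 0.498
finger_force: 20.0
clock: 17.95
tool_pos: [0.5977, 0.1344, 0.1307]
eef_rot: [0.652, 0.758, 0.0, -0.0]
contact_force: [-0.4, -0.4, -0.3]
opening: 0.499
finger_force: 20.0
clock: 18.2
tool_pos: [0.5976, 0.1353, 0.1307]
eef_rot: [0.652, 0.758, 0.0, -0.0]
contact_force: [-0.7, 0.7, -1.2]
opening: 0.491
finger_force: 20.0
```

```bash
python3 -m creep '[{"grip":-1,"tx":0.1,"ty":0,"tz":0,"spin":0},{"grip":-1,"tx":0,"ty":0,"tz":0,"spin":0},{"grip":-1,"tx":0,"ty":0,"tz":0,"spin":0}]'
python3 -m creep '[{"grip":-1,"tx":0.1,"ty":0,"tz":0,"spin":0},{"grip":-1,"tx":0,"ty":0,"tz":0,"spin":0},{"grip":-1,"tx":0,"ty":0,"tz":0,"spin":0}]'
python3 snap.py wrist in2; python3 snap.py scene in2s
python3 - <<'E'
from h import *
a=load('in2.npz')['p'][100:400,120:520];b=load('in2s.npz')['p'][150:250,380:540]
i=np.vstack([a,cv2.resize(b,(400,250))]);cv2.imwrite('pics/in2c.png',i[:,:,::-1])
E
```

```text
clock: 18.45
tool_pos: [0.5974, 0.1362, 0.1307]
eef_rot: [0.653, 0.758, 0.0, 0.0]
contact_force: [-0.2, -0.4, -0.3]
opening: 0.494
finger_force: 20.0
clock: 18.7
tool_pos: [0.5974, 0.1362, 0.1307]
eef_rot: [0.653, 0.758, -0.0, 0.0]
contact_force: [-0.4, -2.9, -0.9]
opening: 0.496
finger_force: 20.0
[-0.407  0.822  0.193  1.708 -0.237  0.635  0.066] [0.5974 0.1362 0.1307] [ 6.528e-01  7.576e-01 -3.000e-04  5.000e-04] 18.7
[-0.407  0.822  0.193  1.708 -0.237  0.635  0.066] [0.5974 0.1362 0.1307] [ 6.528e-01  7.576e-01 -3.000e-04  4.000e-04] 18.75
```

View pics/in2c.png

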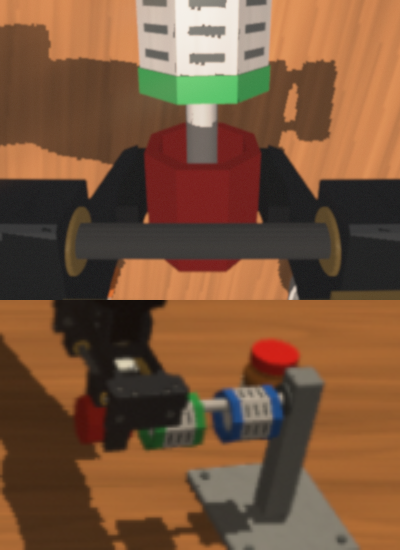

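Contact felt (−2.9 N along the rod, advance stopped): the rod has met the cap's bottom. The picture shows the rod centred inside the cap's mouth. Lowering onto the rod and releasing.

```bash
python3 -m creep '[{"grip":-1,"tx":-0.05,"ty":0,"tz":0.3,"spin":0},{"grip":-1,"tx":0,"ty":0,"tz":0.35,"spin":0},{"grip":-1,"tx":0,"ty":0,"tz":0,"spin":0},{"grip":-1,"tx":0,"ty":0,"tz":0,"spin":0}]'
python3 -m creep '[{"grip":0.15,"tx":0,"ty":0,"tz":0,"spin":0},{"grip":0.3,"tx":0,"ty":0,"tz":0,"spin":0},{"grip":0.5,"tx":0,"ty":0,"tz":0,"spin":0},{"grip":0.8,"tx":0,"ty":0,"tz":0,"spin":0},{"grip":1,"tx":0,"ty":0,"tz":0,"spin":0},{"grip":1,"tx":0,"ty":0,"tz":0,"spin":0},{"grip":1,"tx":0,"ty":0,"tz":0,"spin":0},{"grip":1,"tx":0,"ty":0,"tz":0,"spin":0}]'
python3 -m creep '[{"grip":1,"tx":0,"ty":0,"tz":-1.5,"spin":0},{"grip":1,"tx":0,"ty":0,"tz":-3,"spin":0},{"grip":1,"tx":0,"ty":0,"tz":-4,"spin":0},{"grip":1,"tx":0,"ty":0,"tz":-4,"spin":0},{"grip":1,"tx":0,"ty":0,"tz":-4,"spin":0},{"grip":1,"tx":-2,"ty":0,"tz":0,"spin":0},{"grip":1,"tx":-2,"ty":0,"tz":0,"spin":0},{"grip":1,"tx":-2,"ty":0,"tz":0,"spin":0}]'
python3 -m creep '[{"grip":1,"tx":-2,"ty":0,"tz":0,"spin":0},{"grip":1,"tx":-2,"ty":0,"tz":0,"spin":0},{"grip":1,"tx":0,"ty":0,"tz":0,"spin":0},{"grip":1,"tx":0,"ty":0,"tz":0,"spin":0},{"grip":1,"tx":0,"ty":0,"tz":0,"spin":0},{"grip":1,"tx":0,"ty":0,"tz":0,"spin":0}]'
python3 snap.py wrist f1; python3 snap.py side f1d
python3 - <<'E'
from h import *
np.set_printoptions(precision=4,suppress=True)
tip=np.array([.6005,.1175,.15]);d=np.array([-.148,.989,0]);n=np.array([.989,.148,0])
for f in('f1','f1d'):
    c=load(f+'.npz')
    for k,m in(('red',hue(c,0,5,150)|hue(c,174,180,150)),('green',hue(c,45,80,90)),('blue',hue(c,100,125))):
        P=cloud(c,m)-tip;P=P[(np.linalg.norm(P,axis=1)<.22)&(P[:,2]>-.06)]
        if len(P):
            a=np.c_[P@n,P@d,P[:,2]];print(f,k,len(a),np.percentile(a,2,0),np.percentile(a,98,0))
a=load('f1.npz')['p'];b=load('f1d.npz')['p'][60:180,180:320]
i=np.vstack([cv2.resize(a,(480,300)),cv2.resize(b,(480,300))]);cv2.imwrite('pics/f.png',i[:,:,::-1])
E
```

```text
clock: 19.13
tool_pos: [0.5974, 0.1363, 0.1238]
eef_rot: [0.653, 0.758, -0.0, 0.0]
contact_force: [2.2, -2.7, -3.2]
opening: 0.497
finger_force: 20.0
clock: 19.8
tool_pos: [0.5973, 0.1368, 0.1243]
eef_rot: [0.652, 0.758, 0.0, -0.0]
contact_force: [-0.5, 0.5, -0.1]
opening: 0.997
finger_force: 0.0
clock: 20.47
tool_pos: [0.6066, 0.0771, 0.2903]
eef_rot: [0.652, 0.758, 0.001, 0.001]
contact_force: [0.1, 0.2, -1.1]
opening: 1.002
finger_force: 0.0
clock: 20.97
tool_pos: [0.612, 0.0398, 0.2891]
eef_rot: [0.652, 0.759, 0.0, -0.001]
contact_force: [0.4, 0.5, -0.1]
opening: 0.999
finger_force: 0.0
[-0.279  0.628  0.251  1.554 -0.178  0.982  0.177] [0.612  0.0398 0.2891] [ 6.516e-01  7.586e-01  4.000e-04 -6.000e-04] 20.97
[-0.279  0.628  0.251  1.554 -0.178  0.982  0.177] [0.612  0.0397 0.289 ] [ 6.515e-01  7.586e-01  3.000e-04 -5.000e-04] 21.02
f1 red 3540 [-0.0203 -0.0032 -0.001 ] [0.0209 0.0388 0.0122]
f1 green 430 [-0.022   0.0611 -0.0351] [0.0238 0.0688 0.0057]Traceback (most recent call last):
  File "<stdin>", line 7, in <module>
  File "h.py", line 15, in cloud
    P=np.c_[norm(c,np.c_[u,v]),np.ones(len(u))]*z[:,None]
            ~~~~^^^^^^^^^^^^^^
  File "h.py", line 4, in norm
    def norm(c,uv): return cv2.undistortPoints(np.array(uv,float).reshape(-1,1,2),K(c),np.array(c['D'],float)).reshape(-1,2)
                           ~~~~~~~~~~~~~~~~~~~^^^^^^^^^^^^^^^^^^^^^^^^^^^^^^^^^^^^^^^^^^^^^^^^^^^^^^^^^^^^^^^^
cv2.error: OpenCV(4.12.0) /io/opencv/modules/calib3d/src/undistort.dispatch.cpp:347: error: (-215:Assertion failed) CV_IS_MAT(_src) && CV_IS_MAT(_dst) && (_src->rows == 1 || _src->cols == 1) && (_dst->rows == 1 || _dst->cols == 1) && _src->cols + _src->rows - 1 == _dst->rows + _dst->cols - 1 && (CV_MAT_TYPE(_src->type) == CV_32FC2 || CV_MAT_TYPE(_src->type) == CV_64FC2) && (CV_MAT_TYPE(_dst->type) == CV_32FC2 || CV_MAT_TYPE(_dst->type) == CV_64FC2) in function 'cvUndistortPointsInternal'
```

The cap hangs home: it spans −3 to 39 mm, its top 11 mm above the axis, so its centre is about 11 mm below. I've used up my picture views, so I'll check all three from the side camera numerically and hand in.

```bash
python3 snap.py side f2d; python3 snap.py scene f2s; python3 - <<'E'
from h import *
np.set_printoptions(precision=4,suppress=True)
tip=np.array([.6005,.1175,.15]);d=np.array([-.148,.989,0]);n=np.array([.989,.148,0])
for f in('f2d','f2s'):
    c=load(f+'.npz')
    for k,m in(('red',hue(c,0,5,150)|hue(c,174,180,150)),('green',hue(c,45,80,80,25)),('blue',hue(c,100,125))):
        if not m.any(): continue
        P=cloud(c,m)-tip;a=np.c_[P@n,P@d,P[:,2]];a=a[(abs(a[:,0])<.06)&(abs(a[:,2])<.06)&(a[:,1]<.22)&(a[:,1]>-.05)]
        if len(a): print(f,k,len(a),np.percentile(a,2,0),np.percentile(a,98,0))
E
```

```text
[-0.279  0.628  0.252  1.554 -0.178  0.982  0.177] [0.612  0.0395 0.2891] [ 6.516e-01  7.585e-01  2.000e-04 -4.000e-04] 21.07
[-0.279  0.628  0.252  1.554 -0.178  0.982  0.177] [0.6121 0.0392 0.2891] [ 6.518e-01  7.584e-01  2.000e-04 -3.000e-04] 21.12
f2d red 416 [-0.0233 -0.0078 -0.027 ] [0.0171 0.0362 0.0146]
f2d green 179 [-0.0265  0.0574 -0.034 ] [0.0216 0.1108 0.0131]
f2d blue 159 [-0.0272  0.1358 -0.0342] [0.0196 0.1956 0.0137]
f2s red 389 [-0.0076 -0.0059 -0.0195] [0.0251 0.0378 0.0138]
f2s green 213 [-0.0165  0.0603 -0.0343] [0.0278 0.11   0.0134]
f2s blue 189 [-0.0154  0.1385 -0.0337] [0.0274 0.1892 0.0137]
```

```bash
python3 -c "
from plant import workorder
print(workorder.finish_job())"
```

```text
the job is handed in; nothing more can be done
None
```

Job handed in at about 21 s of the 64 s limit, verdict not shown: by my last measurements the green drum hangs about 86 mm past the tip, outside the blue one (about 165 mm), and the red cap is over the tip with the rod against its bottom, all released.

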